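# Zero the feed selector and click it forward to five

### The job

Set the feed selector to five: turn its orange-handled lever back anticlockwise past click zero until it meets the screw of the red zero stop, and keep it pressed there for about a second with a light push on the handle (about 12 N; do not force the stop), then turn it forward clockwise exactly five clicks from zero without overrunning and let go of it settled in that click. Then press the green set button gently all the way in and let it come back out, and leave the loose things around the box where they are.

Things in the scene. Friction and masses are not known exactly. Their poses are not given: they have to be found in the camera images.
- selector: Green fixed control box with a dark face plate, 220 mm (its x) by 190 mm (its y), top face 41 mm above the bench; origin at the centre of its underside, z up. Dial axis at x = +20 mm, y = 0 of its frame, set button at x = -75 mm, y = 0. Nothing on it but the handle is taller than 72 mm.
- dial_axis (a point): Point on the dial's vertical axis, 85 mm above the bench. A sprung ball inside pulls the dial into the nearest click: at the handle it takes about 6 N to leave a click, falling to nothing half way to the next click, into which the dial then snaps by itself.
- dial (a joint): Angle of the dial in rad, growing clockwise seen from above (forward). Click k lies at k x 0.349 (20 degrees apart), from 0 at click 0 to 2.79 at click 8. At click 0 the handle stands 80 degrees anticlockwise of the selector's +x axis, seen from above. Let go at the stop, the dial springs back to click 0.
- handle (a point): Middle of the upright orange handle, a smooth cylinder 18 mm across reaching from 61 to 105 mm above the bench; the point is at 85 mm height, 60 mm from the dial axis, at the end of a flat steel lever 18 mm wide. It spins freely on its pin like a crank handle, so it can be pinched from above and led round without turning the wrist, or pushed from the side.
- zero_stop: Red fixed stop block, 16 x 10 mm, top 62 mm above the bench, with a steel screw that the lever's side meets 45 mm from the dial axis; origin under the block. The screw is set differently each time and is not measured: the lever meets it somewhere from -0.03 to -0.13 rad. It is hard and must bear 5 to 17 N: about 10 to 14 N of push at the handle.
- set_button (a joint): Travel of the green set button in m: 0 out, 0.006 fully in, sprung, about 6 N fully in; then it meets a hard bottom.
- set_button_top (a point): Centre of the top of the green set button (26 mm across), which moves straight down when pressed.
- grease_tin: Loose orange tin, 67 mm across, 60 mm tall, origin at its underside; a bystander.
- spanner_13: Loose spanner lying flat, 167 mm long, 10 mm thick, origin at the centre of its underside; a bystander.
- bolt_m16: Loose bolt standing on its head, 27 mm across, 61 mm tall, origin at its underside; a bystander.
- nut_m24: Loose hexagon nut lying flat, 41 mm across, 19 mm tall, origin at its underside; a bystander.
- mark_five (a point): Middle of the yellow fifth mark, on the box's top 78 mm from the dial axis. Nine marks stand round the dial, one a click: zero red, the fifth yellow, both long; the rest white and short. A white tip at the outer end of the lever points at them.

How it is judged:
By the outcome, as a careful person would: the job done as asked, in the order asked, and still so for the second after the job is handed in, with the robot touching nothing.
It also fails if it takes over 72 s, if anything falls off the work surface, if the arm or the gripper's body presses on something with over 40 N, if the wrist force passes 120 N, or if a joint passes its speed limit or range.

### The arm

A 6-joint arm with a two-finger parallel gripper is mounted at the origin on a cart in front of the work surface, level with it; the furniture and walls round the work are solid. World frame = base frame: x ahead of the robot, y to its left, z up, the work surface at z = 0. Lengths are in mm, angles in rad, forces in N, time in s.
With the tool pointing down it reaches from about 275 to 750 mm from the base axis. Payload 10.2 kg.
Tool frame: the origin (TCP) lies midway between the tips of the shut fingers; the grasp point (between the pads) lies grasp_offset behind it (grasp_offset is the distance from the TCP to the grasp point, in mm); x points along the fingers, z is the direction in which the jaws open and shut, and the axes are right-handed (so a half turn about x gives the same grasp; the last joint's range is limited). The gripper opens to 85 mm and grips with 20 to 120 N. Pads are 22 mm wide; open, the fingers measure 114 mm over their backs; the gripper's body (76 mm by 85 mm) begins 54 mm behind the grasp point. The pads swing forward as they close: fully open they stand 13 mm farther back than shut.
Start: joints at [1.11, 0.313, 1.498, -0, 1.331, -0.223], TCP at [123.684, 510.229, 231.294] pointing down, gripper open.
Joint ranges: [-2.94, 2.94], [-0.97, 2.17], [0.19, 2.56], [-1.23, 4.37], [0.02, 3.11], [-2.88, 2.88]. Speed limits (rad/s): [2.39, 2.39, 3.01, 3.14, 3.14, 3.14].

### API

Orientations are given as a unit quaternion [w, x, y, z].
In Python, from rig import sense, capture, calibration, finish_job, grasp_offset gives the robot as it stands.
- The arm moves only by the shell command python3 -m jog 'ROWS' [FORCE]. ROWS is JSON, a list of rows, each an object with "linear": the shift along the tool's x, y, z scaled (see below), a list of three; "rotation": the turn, a rotation vector about the tool's x, y, z scaled (see below), a list of three; "grip": the finger opening in mm, from 0 to 85.4. A call has 1 to 20 rows; each row is the pose to reach, as a shift and turn from the pose measured when the call began, along the tool's axes at that moment; what a row does not reach only later rows make up. The controller multiplies each number of a shift by 0.3 m and each number of a turn by 0.5 rad. A row lasts 1/12 s, in which the tool goes at most 41.7 mm and 7.16 degrees, less where a joint would pass 70% of its speed; a pose out of reach is approached as far as the arm can. A call with a number of a shift or a turn outside -1 to 1 is refused whole. A call with a gripper value outside its range is refused whole. The fingers move at their own pace and stop on an object; FORCE is the grip in N (left out, the last holds). Time passes only in rows, so rows that repeat a pose let the fingers close. It gives the time, the measured TCP pose, the force and the opening at its end, in the units of the state.
- sense(): the state, without advancing time (a new reading comes with each control period).
- capture(name): name is "scene" or "side" or "wrist"; returns (picture, depth): 420x560x3 uint8, red, green, blue; 420x560 float32, mm along the optical axis (not along the pixel's ray), 0 where there is no reading.
- calibration(name): a dict with "intrinsics" (3x3 intrinsics, pixels), "dist" ([k1, k2, p1, p2, k3] as OpenCV has them; the pictures are not rectified), "world_from_camera" (4x4, takes a point from camera to world coordinates). Camera axes: x right, y up, looking along -z (the intrinsics and any distortion apply to the point x, -y, -z); pixel columns grow to the right and rows downward; lengths in mm; the calibration is good to about 2 mm. A picture is of the moment at which its call begins: read the wrist's pose just before it. calibration takes no time and is no camera call; for the wrist camera it gives the pose at the moment of the call.
- finish_job(): hands the job in, once; it reports no verdict.
The state is a dict: "time_s": time; "joints": joint angles; "dq": joint speeds; "tau": joint torques, N m; "eef_pos": TCP position; "ee_rot": TCP orientation; "force": force on the tool from outside, world axes, zero at the start; "wrist_torque": the same for the moment, N m; "grip_width": opening from 0.0 (shut) to 1.0 (fully open).
Only numpy, scipy, OpenCV 4.12 (cv2) and the standard library are available. Lean on these libraries where they do the work, as an engineer would, in place of code of your own. Each camera call takes 0.05 s, during which the arm holds its last target.

## Working session

There is one attempt and no reset: what is moved stays moved. The work goes in short steps, Python scripts to look and compute and a shell command to move; the robot and the scene stay as the last step left them, time stands still between calls to the robot, and variables do not carry over. Pictures are saved under pics/ and viewed, and the job is handed in when it is done.

```bash
mkdir -p pics; ls; python3 - <<'E'
from rig import sense, capture, calibration, grasp_offset
import cv2
print(grasp_offset, sense())
for n in ("scene","side","wrist"):
    c=calibration(n); print(n,c)
    p,d=capture(n); cv2.imwrite(f"pics/{n}0.png",p[:,:,::-1])
    import numpy as np; np.savez(f"{n}0.npz",p=p,d=d,K=c["intrinsics"],D=c["dist"],T=c["world_from_camera"])
E
```

```text
pics
18.700000000000003 {'time_s': 0.0, 'joints': array([ 1.10959017e+00,  3.13445256e-01,  1.49843624e+00,  1.56391722e-05,
        1.33099601e+00, -2.23430142e-01]), 'dq': array([-0.0012062 ,  0.00217454, -0.00081087, -0.00042587, -0.00062498,
        0.00013147]), 'tau': array([-2.22683069e-03, -4.12265861e+01, -2.59744370e+01, -3.65471005e-04,
        4.18257012e-03,  1.23020553e-05]), 'eef_pos': array([123.56643345, 509.98893763, 230.73781924]), 'ee_rot': array([ 0.55536264, -0.43735528,  0.55618804,  0.43697547]), 'force': array([-0.3531128 ,  0.5365585 , -0.52453244]), 'wrist_torque': array([ 0.01181415,  0.02603312, -0.04848178]), 'grip_width': 0.998789753106217}
scene {'intrinsics': array([[522.68876272,   0.        , 279.03043497],
       [  0.        , 522.68876272, 208.92272349],
       [  0.        ,   0.        ,   1.        ]]), 'dist': array([-0.205129,  0.      ,  0.      ,  0.      ,  0.      ]), 'world_from_camera': array([[ 8.93952371e-01,  2.67803166e-01, -3.59347497e-01,
         1.91123316e+02],
       [-4.47987327e-01,  5.56364153e-01, -6.99833040e-01,
       
[... 731 characters left out ...]
[ 0.00000000e+00,  0.00000000e+00,  0.00000000e+00,
         1.00000000e+00]])}
wrist {'intrinsics': array([[345.26294952,   0.        , 283.27933851],
       [  0.        , 345.26294952, 208.25810232],
       [  0.        ,   0.        ,   1.        ]]), 'dist': array([-0.06610589,  0.        ,  0.        ,  0.        ,  0.        ]), 'world_from_camera': array([[ 2.36703403e-01, -9.35611131e-01, -2.61922337e-01,
         5.72359553e+01],
       [ 9.71580587e-01,  2.27486997e-01,  6.54280398e-02,
         5.26461412e+02],
       [-1.63127637e-03, -2.69965698e-01,  9.62868559e-01,
         3.73749006e+02],
       [ 0.00000000e+00,  0.00000000e+00,  0.00000000e+00,
         1.00000000e+00]])}
```

View pics/scene0.png

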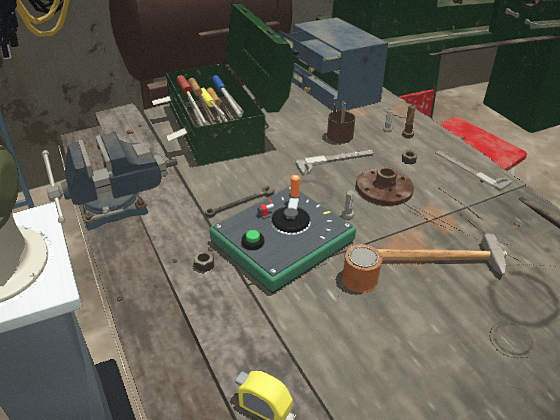

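View pics/side0.png

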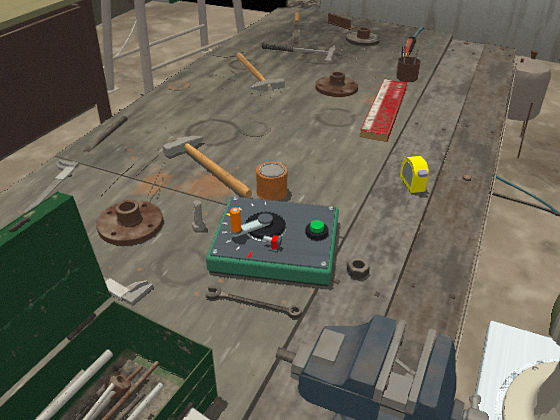

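View pics/wrist0.png

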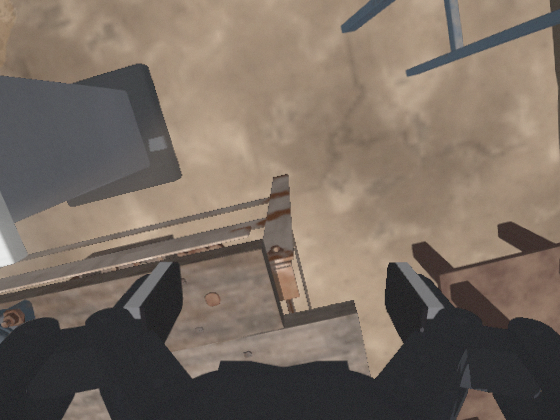

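Scene view: box centred near (283,238), handle at (295,186), stop at (264,210), button at (253,237) and the tin at (362,268). Side view: handle at (236,220), button at (317,228), stop at (275,242), bolt at (198,217). Next I measure them.

```bash
cat > h.py <<'E'
import numpy as np, cv2
def load(f):
    z=np.load(f); return {k:z[k] for k in z.files}
def ray(c,uv):
    u=cv2.undistortPoints(np.array([[uv]],float),c["K"],c["D"])[0,0]
    T=c["T"]; d=T[:3,:3]@np.array([u[0],-u[1],-1.]); return T[:3,3],d
def onz(c,uv,z):
    o,d=ray(c,uv); return o+d*(z-o[2])/d[2]
def bydepth(c,uv):
    o,d=ray(c,uv); return o+d*c["d"][int(round(uv[1])),int(round(uv[0]))]
def tri(c1,u1,c2,u2):
    o1,d1=ray(c1,u1);o2,d2=ray(c2,u2)
    A=np.stack([d1,-d2],1); s=np.linalg.lstsq(A,o2-o1,rcond=None)[0]
    a=o1+s[0]*d1;b=o2+s[1]*d2; return (a+b)/2,np.linalg.norm(a-b)
def proj(c,P):
    T=c["T"]; q=T[:3,:3].T@(np.array(P,float)-T[:3,3]); q=q*[1,-1,-1]
    return cv2.projectPoints(q[None],np.zeros(3),np.zeros(3),c["K"],c["D"])[0][0,0]
def masks(c,lo,hi,minA=15):
    m=cv2.inRange(cv2.cvtColor(c["p"],cv2.COLOR_RGB2HSV),np.array(lo),np.array(hi))
    n,l,s,ce=cv2.connectedComponentsWithStats(m)
    return [(s[i].tolist(),ce[i].round(1).tolist()) for i in range(1,n) if s[i][4]>=minA]
E
python3 - <<'E'
from h import *
roi={"scene":(200,150,370,300),"side":(190,180,350,300)}
for n in roi:
    c=load(n+"0.npz"); x0,y0,x1,y1=roi[n]
    for nm,lo,hi in (("orange",(8,150,120),(18,255,255)),("green",(45,120,120),(75,255,255)),("red",(0,160,120),(5,255,255)),("yellow",(22,100,120),(35,255,255))):
        for s,ce in masks(c,lo,hi,4):
            if x0<ce[0]<x1 and y0<ce[1]<y1: print(n,nm,s,ce,bydepth(c,ce).round(1))
    cv2.imwrite(f"pics/{n}_crop.png",cv2.resize(c["p"][y0:y1,x0:x1,::-1],None,fx=4.4,fy=4,interpolation=cv2.INTER_CUBIC)[:600,:800])
E
```

```text
scene orange [290, 176, 10, 21, 158] [294.6, 186.5] [ 599.  -136.4   89.3]
scene orange [362, 270, 9, 1, 9] [366.0, 270.0] [ 615.9 -368.2   58.3]
scene orange [360, 283, 17, 9, 28] [368.6, 288.8] [ 627.  -371.     8.6]
scene green [246, 230, 14, 11, 114] [252.7, 234.6] [ 477.5 -204.2   63.2]
scene red [268, 199, 4, 4, 7] [269.7, 200.3] [ 562.2 -100.3   42.7]
scene red [261, 204, 7, 12, 48] [264.0, 209.9] [ 530.5 -140.3   56.9]
scene yellow [323, 211, 7, 3, 14] [326.3, 212.1] [ 647.6 -182.8   41.5]
side orange [233, 184, 2, 3, 4] [233.8, 185.2] [ 704.2 -305.2   16.6]
side orange [257, 193, 7, 6, 11] [260.0, 196.3] [ 642.6 -305.9    5.3]
side orange [230, 207, 11, 25, 219] [235.1, 220.0] [ 599.6 -119.5   89.3]
side green [228, 202, 2, 4, 5] [228.4, 203.2] [ 670.  -219.9   36.6]
side green [335, 212, 2, 2, 4] [335.5, 212.5] [ 468.  -281.1   34.8]
side green [334, 218, 3, 3, 4] [335.0, 219.0] [ 461.8 -260.2   35.7]
side green [310, 220, 14, 9, 101] [316.6, 224.3] [ 477.9 -200.4   61. ]
side green [219, 222, 3, 4, 5] [220.2, 223.6] [ 654.3 -158.2   35.1]
side green [333, 222, 3, 11, 14] [
[... 965 characters left out ...]
-97.8  35.5]
side green [326, 264, 5, 8, 13] [328.5, 267.7] [ 426.8 -126.    37.8]
side green [285, 266, 4, 2, 5] [286.6, 266.6] [ 494.1 -102.6   34.4]
side green [296, 266, 2, 3, 4] [296.2, 267.2] [ 478.1 -106.8   35.6]
side green [298, 266, 5, 3, 8] [300.0, 267.2] [ 472.3 -109.6   35.4]
side green [305, 267, 3, 3, 4] [305.8, 267.8] [ 462.2 -110.8   36.9]
side green [315, 268, 2, 4, 4] [315.5, 269.5] [ 445.8 -114.2   36.3]
side green [320, 269, 3, 3, 5] [321.2, 269.8] [ 436.2 -115.9   38. ]
side red [271, 235, 7, 14, 70] [273.8, 241.4] [ 529.1 -126.5   60. ]
side red [248, 252, 4, 5, 11] [249.5, 253.9] [562.4 -97.9  42. ]
side yellow [227, 213, 3, 3, 8] [228.1, 213.9] [ 651.5 -184.8   40.4]
```

View pics/scene_crop.png

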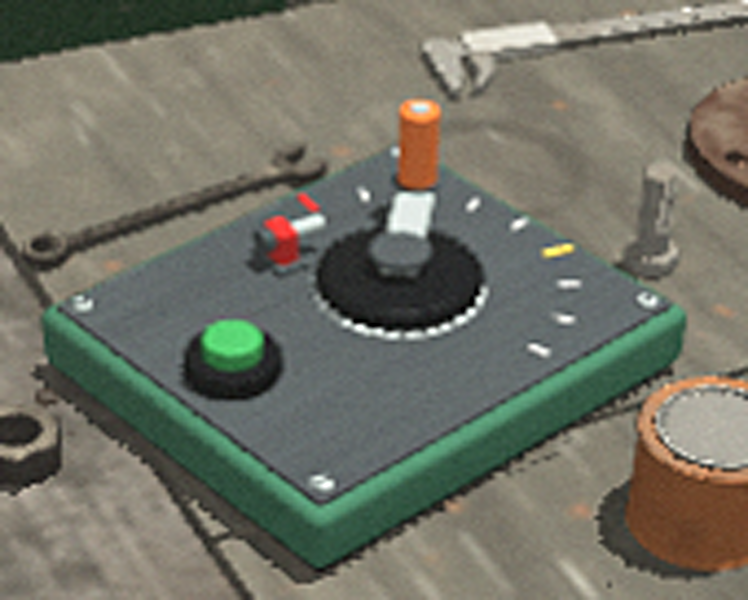

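View pics/side_crop.png

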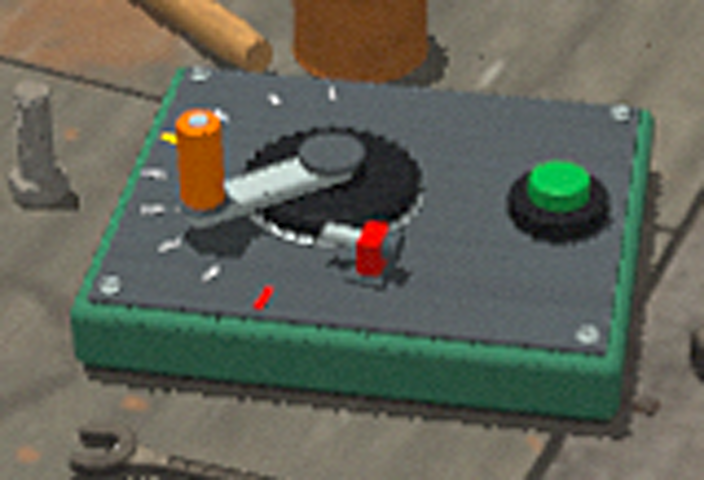

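```bash
python3 - <<'E'
from h import *
S=load("scene0.npz");D=load("side0.npz")
sc=lambda x,y:(200+x/4.4,150+y/4.); sd=lambda x,y:(190+x/4.4,180+y/4.)
P={"near-btn spanner screw":((83,303),(587,333)),"near-btn tin screw":((323,484),(620,112)),"far tin screw":((648,299),(200,75)),
"red":((308,203),(263,298)),"yellow":((558,251),(167,139)),"btntop":((233,345),(559,187)),"handletop":((420,108),(199,119)),"dialcap":((400,248),(332,152)),"boltTop":((659,170),(31,92)),"stop":((280,225),(373,228))}
for k,(a,b) in P.items():
    p,e=tri(S,sc(*a),D,sd(*b)); print(k,p.round(1),round(e,1),"z41:",onz(S,sc(*a),41).round(1)[:2],onz(D,sd(*b),41).round(1)[:2])
h=P["handletop"];print("handle top z105",onz(S,sc(*h[0]),105).round(1),onz(D,sd(*h[1]),105).round(1))
print("far spanner screw",onz(D,sd(110,285),41).round(1))
# tip marks whites
for q in((365,195),(473,205),(519,224),(570,284),(565,319),(539,350),(396,152)): print(onz(S,sc(*q),41).round(1))
print()
for q in((211,272),(171,245),(152,210),(153,174),(222,116),(275,99),(332,93)): print(onz(D,sd(*q),41).round(1))
E
```

```text
near-btn spanner screw [ 438.4 -129.5   41.3] 2.0 z41: [ 439.6 -128.8] [ 437.5 -129.5]
near-btn tin screw [ 479.6 -284.4   40.3] 1.5 z41: [ 480.1 -284.7] [ 478.6 -283.1]
far tin screw [ 663.1 -234.8   40.9] 2.8 z41: [ 664.7 -234.1] [ 661.3 -233.6]
red [563.  -99.   39.9] 1.2 z41: [563.  -99.9] [561.8 -97.7]
yellow [ 649.9 -182.6   39.7] 1.8 z41: [ 647.9 -184.5] [ 650.1 -181.7]
btntop [ 478.1 -201.1   55.6] 2.5 z41: [ 486.1 -185.2] [ 482.6 -217.8]
handletop [ 603.9 -128.3  104.8] 1.6 z41: [650.2 -47. ] [ 644.8 -201.4]
dialcap [ 569.5 -176.7   63.6] 2.1 z41: [ 584.4 -151.3] [ 580.8 -202.1]
boltTop [ 709.6 -168.6   60.2] 1.8 z41: [ 726.7 -146.7] [ 723.5 -189.8]
stop [ 531.6 -135.8   62.2] 0.5 z41: [ 543.5 -110.9] [ 541.7 -158.6]
handle top z105 [ 604.8 -128.   105. ] [ 602.9 -127.6  105. ]
far spanner screw [621. -80.  41.]
[ 590.  -105.4   41. ]
[ 631.5 -134.7   41. ]
[ 642.9 -157.8   41. ]
[ 639.4 -209.2   41. ]
[ 623.8 -230.9   41. ]
[ 602.2 -245.4   41. ]
[620.6 -78.2  41. ]

[ 588.4 -104.4   41. ]
[ 611.7 -113.9   41. ]
[ 630.5 -132.3   41. ]
[ 642.8 -155.6   41. ]
[ 636.8 -207.7   41. ]
[ 621.7 -229.7   41. ]
[ 600.7 -244.6   41. ]
```

```bash
cat >> h.py <<'E'
from scipy.spatial.transform import Rotation as Rn
def R(q): return Rn.from_quat([q[1],q[2],q[3],q[0]])
AX=np.array([570.,-177.]); YAW=np.deg2rad(15.15)
def handle(k): # k in clicks
    a=YAW+np.deg2rad(80-20*k); return AX+60*np.array([np.cos(a),np.sin(a)])
E
python3 - <<'E'
from h import *
from rig import sense
s=sense(); M=R(s["ee_rot"]).as_matrix(); print(M.round(3))
for k in(-.3,0,2,5): print(k,handle(k).round(1))
print("v to above handle",M.T@(np.r_[handle(2),165]-s["eef_pos"])/300)
# height map near path
pts=[]
for n in("scene","side"):
    c=load(n+"0.npz")
    vv,uu=np.mgrid[0:420:2,0:560:2]; 
    u=cv2.undistortPoints(np.stack([uu.ravel(),vv.ravel()],1)[:,None].astype(float),c["K"],c["D"])[:,0]
    d=c["d"][::2,::2].ravel(); ok=d>0
    q=np.stack([u[:,0],-u[:,1],-np.ones(len(u))],1)*d[:,None]
    pts.append((q@c["T"][:3,:3].T+c["T"][:3,3])[ok])
P=np.concatenate(pts)
a=np.array([123.6,510]);b=handle(2);L=np.linalg.norm(b-a);e=(b-a)/L
t=(P[:,:2]-a)@e; w=(P[:,:2]-a)@np.array([-e[1],e[0]])
for t0 in range(0,900,50):
    m=(abs(w)<130)&(t>t0-25)&(t<t0+25)&(P[:,2]<600)
    print(t0,m.sum(),(a+e*t0).round(),np.percentile(P[m,2],[50,99,100]).round() if m.sum() else None)
E
```

```text
[[-0.    -0.972  0.236]
 [-0.001  0.236  0.972]
 [-1.     0.    -0.001]]
-0.3 [ 558.4 -118.1]
0 [ 564.6 -117.2]
2 [ 604.3 -127.8]
5 [ 629.8 -182.1]
v to above handle [ 0.22083465 -2.05799075 -1.68853484]
0 161 [124. 510.] [-712.  360.  375.]
50 250 [154. 470.] [281. 390. 394.]
100 133 [184. 430.] [-713.    3.    3.]
150 180 [214. 390.] [-706.    4.    5.]
200 132 [244. 350.] [-5.  3.  5.]
250 99 [274. 310.] [-1.  4.  6.]
300 58 [304. 270.] [-1.  2.  2.]
350 64 [334. 230.] [  3. 144. 145.]
400 883 [364. 191.] [120. 144. 146.]
450 1621 [394. 151.] [ 84. 143. 145.]
500 2132 [425. 111.] [ 34. 121. 142.]
550 1318 [455.  71.] [  0. 105. 107.]
600 1159 [485.  31.] [-1.  3.  7.]
650 1291 [515.  -9.] [-0. 10. 12.]
700 1314 [545. -49.] [ 1. 43. 44.]
750 1257 [575. -89.] [39. 62. 64.]
800 1107 [ 605. -129.] [ 42. 105. 106.]
850 854 [ 635. -169.] [40. 56. 67.]
```

```bash
python3 -m jog '[{"linear":[0,-0.7,-0.57],"rotation":[0.9,0,0],"grip":85},{"linear":[0,-0.7,-0.57],"rotation":[0.9,0,0],"grip":85},{"linear":[0,-0.7,-0.57],"rotation":[0.9,0,0],"grip":85},{"linear":[0,-0.7,-0.57],"rotation":[0.9,0,0],"grip":85},{"linear":[0,-0.7,-0.57],"rotation":[0.9,0,0],"grip":85},{"linear":[0,-0.7,-0.57],"rotation":[0.9,0,0],"grip":85},{"linear":[0,-0.7,-0.57],"rotation":[0.9,0,0],"grip":85},{"linear":[0,-0.7,-0.57],"rotation":[0.9,0,0],"grip":85}]'
cat > to.py <<'E'
import sys
from h import *
from rig import sense
s=sense(); Rm=R(s["ee_rot"]); M=Rm.as_matrix()
G=np.array([[0,0,1],[0,1,0],[-1,0,0]],float)
x,y,z=map(float,sys.argv[1:4])
print("t",s["time_s"],"pos",s["eef_pos"].round(1),"q",s["joints"].round(2),"F",s["force"].round(1),"w",round(s["grip_width"],3))
print("lin",(M.T@(np.array([x,y,z])-s["eef_pos"])/300).round(3),"rot",(Rn.from_matrix(M.T@G).as_rotvec()/.5).round(3))
E
python3 to.py 604.3 -127.8 231
```

```text
time_s: 0.82
eef_pos: [289.3, 291.9, 230.9]
ee_rot: [0.64, -0.301, 0.64, 0.3]
force: [-0.8, 0.9, -0.8]
grip_width: 0.993
t 0.8167 pos [289.3 291.9 230.9] q [ 0.5   0.06  1.81 -0.    1.28 -0.37] F [-0.8  0.9 -0.8] w 0.993
lin [ 0.002 -1.701 -0.407] rot [ 1.757e+00 -1.000e-03  3.000e-03]
```

```bash
python3 -m jog '[{"linear":[0,-0.85,-0.2],"rotation":[0.88,0,0],"grip":85},{"linear":[0,-0.85,-0.2],"rotation":[0.88,0,0],"grip":85},{"linear":[0,-0.85,-0.2],"rotation":[0.88,0,0],"grip":85},{"linear":[0,-0.85,-0.2],"rotation":[0.88,0,0],"grip":85},{"linear":[0,-0.85,-0.2],"rotation":[0.88,0,0],"grip":85},{"linear":[0,-0.85,-0.2],"rotation":[0.88,0,0],"grip":85},{"linear":[0,-0.85,-0.2],"rotation":[0.88,0,0],"grip":85},{"linear":[0,-0.85,-0.2],"rotation":[0.88,0,0],"grip":85}]'
python3 to.py 604.3 -127.8 180
```

```text
time_s: 1.48
eef_pos: [448.7, 81.0, 230.8]
ee_rot: [0.69, -0.153, 0.691, 0.152]
force: [-1.0, -0.1, 0.3]
grip_width: 0.994
t 1.4833 pos [448.7  81.  230.8] q [-0.08  0.16  1.69 -0.    1.29 -0.51] F [-1.  -0.1  0.3] w 0.994
lin [ 0.17  -0.849  0.177] rot [ 0.87  -0.002  0.003]
```

```bash
python3 -m jog '[{"linear":[0,-0.4,0.08],"rotation":[0.87,0,0],"grip":85},{"linear":[0,-0.4,0.08],"rotation":[0.87,0,0],"grip":85},{"linear":[0,-0.4,0.08],"rotation":[0.87,0,0],"grip":85},{"linear":[0.17,-0.849,0.177],"rotation":[0.87,0,0],"grip":85},{"linear":[0.17,-0.849,0.177],"rotation":[0.87,0,0],"grip":85},{"linear":[0.17,-0.849,0.177],"rotation":[0.87,0,0],"grip":85},{"linear":[0.17,-0.849,0.177],"rotation":[0.87,0,0],"grip":85},{"linear":[0.17,-0.849,0.177],"rotation":[0.87,0,0],"grip":85},{"linear":[0.17,-0.849,0.177],"rotation":[0.87,0,0],"grip":85},{"linear":[0.17,-0.849,0.177],"rotation":[0.87,0,0],"grip":85}]'
python3 to.py 604.3 -127.8 76
python3 - <<'E'
from h import *
from rig import capture,calibration
c=calibration("wrist"); p,d=capture("wrist")
np.savez("wrist1.npz",p=p,d=d,K=c["intrinsics"],D=c["dist"],T=c["world_from_camera"])
cv2.imwrite("pics/wrist1.png",p[:,:,::-1])
c=load("wrist1.npz")
for k in((604.3,-127.8,105),(570,-177,64),(562.9,-99.3,41),(647.7,-183.7,41)): print(k,proj(c,k))
for nm,lo,hi in (("orange",(8,150,120),(18,255,255)),("red",(0,160,120),(5,255,255)),("yellow",(22,100,120),(35,255,255))):
  for s,ce in masks(c,lo,hi,10): print(nm,s,ce,onz(c,ce,41).round(1),onz(c,ce,105).round(1))
E
```

```text
time_s: 2.32
eef_pos: [604.0, -125.8, 180.4]
ee_rot: [0.707, -0.001, 0.707, 0.0]
force: [0.2, -0.5, 0.2]
grip_width: 0.998
t 2.3167 pos [ 604.  -125.8  180.4] q [-0.39  0.56  1.27 -0.    1.31 -0.4 ] F [ 0.2 -0.5  0.2] w 0.998
lin [ 0.348 -0.006  0.001] rot [ 0.003 -0.001  0.003]
(604.3, -127.8, 105) [283.87779631 221.45966638]
(570, -177, 64) [241.82768104 263.2211526 ]
(562.9, -99.3, 41) [233.35548241 164.43437126]
(647.7, -183.7, 41) [332.49401009 259.16020655]
orange [269, 194, 26, 39, 685] [281.2, 211.8] [ 602.2 -139.8   41. ] [ 602.5 -121.1  105. ]
orange [278, 346, 55, 20, 673] [303.0, 355.4] [ 623.3 -286.4   41. ] [ 618.9 -234.4  105. ]
red [229, 156, 6, 17, 69] [231.4, 164.1] [561.3 -99.   41. ] [570.9 -89.6 105. ]
red [184, 198, 17, 24, 289] [192.0, 209.6] [ 526.  -137.9   41. ] [ 543.6 -119.6  105. ]
yellow [323, 257, 17, 6, 76] [330.5, 259.2] [ 645.9 -183.7   41. ] [ 636.4 -155.1  105. ]
```

View pics/wrist1.png

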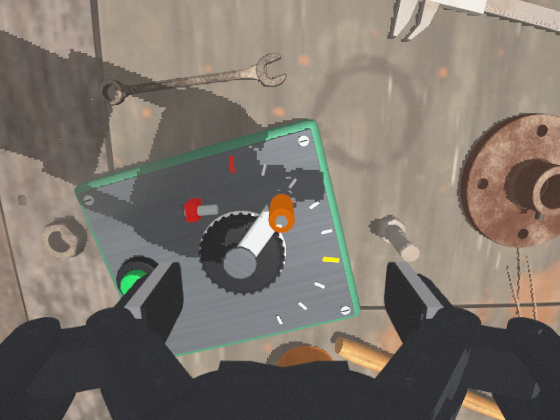

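Wrist view: the handle top is at about (283,220) and I predicted (284,221), so the measured pose holds. The red mark at (231,164) and yellow at (330,259) are also within 2 px. Descending around the handle.

```bash
python3 -m jog '[{"linear":[0.1,-0.006,0.001],"rotation":[0,0,0],"grip":50},{"linear":[0.2,-0.006,0.001],"rotation":[0,0,0],"grip":50},{"linear":[0.28,-0.006,0.001],"rotation":[0,0,0],"grip":50},{"linear":[0.33,-0.006,0.001],"rotation":[0,0,0],"grip":50},{"linear":[0.348,-0.006,0.001],"rotation":[0,0,0],"grip":50},{"linear":[0.348,-0.006,0.001],"rotation":[0,0,0],"grip":50},{"linear":[0.348,-0.006,0.001],"rotation":[0,0,0],"grip":50}]' 40
python3 to.py 604.3 -127.8 76
python3 -c "
from rig import sense
s=sense();print(s['force'],s['wrist_torque'])"
```

```text
time_s: 2.95
eef_pos: [604.9, -127.3, 78.0]
ee_rot: [0.708, -0.002, 0.706, 0.0]
force: [0.8, -0.3, -0.2]
grip_width: 0.584
t 2.95 pos [ 604.9 -127.3   78. ] q [-0.4   0.66  1.38 -0.    1.1  -0.4 ] F [ 0.8 -0.3 -0.2] w 0.584
lin [ 0.007 -0.002 -0.002] rot [0.005 0.004 0.005]
[ 0.76114789 -0.33879072 -0.21821985] [ 0.01955443 -0.00905594 -0.01233271]
```

Close on the handle.

```bash
python3 -m jog '[{"linear":[0.004,-0.002,-0.002],"rotation":[0,0,0],"grip":35},{"linear":[0.004,-0.002,-0.002],"rotation":[0,0,0],"grip":25},{"linear":[0.004,-0.002,-0.002],"rotation":[0,0,0],"grip":18},{"linear":[0.004,-0.002,-0.002],"rotation":[0,0,0],"grip":14},{"linear":[0.004,-0.002,-0.002],"rotation":[0,0,0],"grip":10},{"linear":[0.004,-0.002,-0.002],"rotation":[0,0,0],"grip":10},{"linear":[0.004,-0.002,-0.002],"rotation":[0,0,0],"grip":10},{"linear":[0.004,-0.002,-0.002],"rotation":[0,0,0],"grip":10},{"linear":[0.004,-0.002,-0.002],"rotation":[0,0,0],"grip":10}]' 40
python3 to.py 604.3 -127.8 76
```

```text
time_s: 3.7
eef_pos: [603.9, -128.2, 77.9]
ee_rot: [0.708, -0.002, 0.707, -0.0]
force: [-6.1, -0.6, 6.3]
grip_width: 0.196
t 3.7 pos [ 603.9 -128.2   77.9] q [-0.4   0.66  1.38 -0.    1.1  -0.4 ] F [-6.1 -0.6  6.3] w 0.196
lin [0.006 0.001 0.001] rot [0.005 0.002 0.006]
```

```bash
cat > arc.py <<'E'
import sys
from h import *
from rig import sense
s=sense();M=R(s["ee_rot"]).as_matrix();p=s["eef_pos"]
a0,a1,n=map(float,sys.argv[1:4]); r=float(sys.argv[4]) if len(sys.argv)>4 else 59.6
for a in np.linspace(a0,a1,int(n)):
    t=AX+r*np.array([np.cos(np.deg2rad(a)),np.sin(np.deg2rad(a))])
    print(round(a,1),((M.T@(np.r_[t,float(sys.argv[5]) if len(sys.argv)>5 else p[2]]-p))/300).round(4))
E
python3 arc.py 58 94 13
```

```text
58.0 [-0.      0.0059 -0.0076]
61.0 [-0.0001  0.0112 -0.0166]
64.0 [-0.0001  0.016  -0.0258]
67.0 [-0.0001  0.0203 -0.0352]
70.0 [-0.0001  0.0242 -0.0449]
73.0 [-0.0002  0.0275 -0.0548]
76.0 [-0.0002  0.0303 -0.0648]
79.0 [-0.0002  0.0326 -0.0749]
82.0 [-0.0002  0.0343 -0.0852]
85.0 [-0.0002  0.0355 -0.0955]
88.0 [-0.0002  0.0362 -0.1059]
91.0 [-0.0003  0.0363 -0.1163]
94.0 [-0.0003  0.0359 -0.1267]
```

```bash
python3 -m jog '[{"linear":[0,0.006,-0.0076],"rotation":[0,0,0],"grip":10},{"linear":[0,0.0112,-0.0166],"rotation":[0,0,0],"grip":10},{"linear":[0,0.016,-0.0258],"rotation":[0,0,0],"grip":10},{"linear":[0,0.0203,-0.0352],"rotation":[0,0,0],"grip":10},{"linear":[0,0.0242,-0.0449],"rotation":[0,0,0],"grip":10},{"linear":[0,0.0275,-0.0548],"rotation":[0,0,0],"grip":10},{"linear":[0,0.0303,-0.0648],"rotation":[0,0,0],"grip":10},{"linear":[0,0.0326,-0.0749],"rotation":[0,0,0],"grip":10},{"linear":[0,0.0343,-0.0852],"rotation":[0,0,0],"grip":10},{"linear":[0,0.0355,-0.0955],"rotation":[0,0,0],"grip":10},{"linear":[0,0.036,-0.106],"rotation":[0,0,0],"grip":10},{"linear":[0,0.036,-0.1163],"rotation":[0,0,0],"grip":10},{"linear":[0,0.036,-0.122],"rotation":[0,0,0],"grip":10},{"linear":[0,0.036,-0.122],"rotation":[0,0,0],"grip":10},{"linear":[0,0.036,-0.122],"rotation":[0,0,0],"grip":10}]'
cat > st.py <<'E'
from h import *
from rig import sense
s=sense();p=s["eef_pos"];d=p[:2]-AX;a=np.arctan2(d[1],d[0]);f=s["force"]
print("t",round(s["time_s"],2),"pos",p.round(2),"r",np.hypot(*d).round(2),"ang",np.rad2deg(a).round(2),"click",((np.deg2rad(95.15)-a)/.349066).round(3),"F",f.round(1),"Ftan_cw",(f[0]*np.sin(a)-f[1]*np.cos(a)).round(2),"Frad",(f[0]*np.cos(a)+f[1]*np.sin(a)).round(2),"w",round(s["grip_width"]*85.4,1))
E
python3 st.py
```

```text
time_s: 4.95
eef_pos: [566.0, -116.8, 78.0]
ee_rot: [0.706, -0.002, 0.708, 0.0]
force: [-5.7, 5.0, 7.1]
grip_width: 0.195
t 4.95 pos [ 566.01 -116.83   78.  ] r 60.31 ang 93.79 click 0.068 F [-5.7  5.   7.1] Ftan_cw -5.32 Frad 5.33 w 16.6
```

```bash
python3 -m jog '[{"linear":[0,0.001,-0.004],"rotation":[0,0,0],"grip":10},{"linear":[0,0.001,-0.008],"rotation":[0,0,0],"grip":10},{"linear":[0,0.001,-0.008],"rotation":[0,0,0],"grip":10},{"linear":[0,0.001,-0.008],"rotation":[0,0,0],"grip":10}]'; python3 st.py
```

```text
time_s: 5.28
eef_pos: [563.3, -116.8, 78.1]
ee_rot: [0.706, -0.002, 0.708, 0.0]
force: [-3.8, -1.6, 2.0]
grip_width: 0.19
t 5.28 pos [ 563.34 -116.82   78.07] r 60.55 ang 96.32 click -0.058 F [-3.8 -1.6  2. ] Ftan_cw -3.91 Frad -1.2 w 16.2
```

```bash
python3 -m jog '[{"linear":[0,0,-0.004],"rotation":[0,0,0],"grip":10},{"linear":[0,0,-0.004],"rotation":[0,0,0],"grip":10},{"linear":[0,0,-0.004],"rotation":[0,0,0],"grip":10}]'; python3 st.py
```

```text
time_s: 5.53
eef_pos: [562.5, -116.9, 78.1]
ee_rot: [0.707, -0.002, 0.708, 0.0]
force: [2.3, -0.4, 0.5]
grip_width: 0.193
t 5.53 pos [ 562.54 -116.9    78.12] r 60.56 ang 97.07 click -0.096 F [ 2.3 -0.4  0.5] Ftan_cw 2.27 Frad -0.7 w 16.5
```

```bash
python3 -m jog '[{"linear":[0,0,-0.004],"rotation":[0,0,0],"grip":10},{"linear":[0,0,-0.004],"rotation":[0,0,0],"grip":10},{"linear":[0,0,-0.004],"rotation":[0,0,0],"grip":10}]'; python3 st.py
```

```text
time_s: 5.78
eef_pos: [562.0, -117.0, 78.2]
ee_rot: [0.707, -0.002, 0.707, -0.0]
force: [5.2, 0.5, -1.6]
grip_width: 0.194
t 5.78 pos [ 562.01 -116.97   78.18] r 60.56 ang 97.58 click -0.121 F [ 5.2  0.5 -1.6] Ftan_cw 5.26 Frad -0.2 w 16.6
```

```bash
python3 -m jog '[{"linear":[0,0,-0.004],"rotation":[0,0,0],"grip":10},{"linear":[0,0,-0.004],"rotation":[0,0,0],"grip":10},{"linear":[0,0,-0.004],"rotation":[0,0,0],"grip":10}]'; python3 st.py
```

```text
time_s: 6.03
eef_pos: [561.6, -117.0, 78.2]
ee_rot: [0.708, -0.002, 0.706, -0.0]
force: [7.1, -0.5, -1.8]
grip_width: 0.191
t 6.03 pos [ 561.63 -117.03   78.2 ] r 60.55 ang 97.94 click -0.14 F [ 7.1 -0.5 -1.8] Ftan_cw 6.94 Frad -1.42 w 16.3
```

```bash
python3 -m jog '[{"linear":[0,0,-0.003],"rotation":[0,0,0],"grip":10},{"linear":[0,0,-0.003],"rotation":[0,0,0],"grip":10},{"linear":[0,0,-0.003],"rotation":[0,0,0],"grip":10}]'; python3 st.py
```

```text
time_s: 6.28
eef_pos: [561.6, -117.0, 78.2]
ee_rot: [0.709, -0.002, 0.705, -0.0]
force: [7.5, -0.3, -2.1]
grip_width: 0.194
t 6.28 pos [ 561.55 -117.02   78.2 ] r 60.57 ang 98.02 click -0.143 F [ 7.5 -0.3 -2.1] Ftan_cw 7.39 Frad -1.31 w 16.6
```

```bash
python3 -m jog '[{"linear":[0,0,-0.0045],"rotation":[0,0,0],"grip":10},{"linear":[0,0,-0.0045],"rotation":[0,0,0],"grip":10},{"linear":[0,0,-0.0045],"rotation":[0,0,0],"grip":10}]'; python3 st.py
```

```text
time_s: 6.53
eef_pos: [560.9, -117.1, 78.2]
ee_rot: [0.71, -0.002, 0.704, -0.0]
force: [6.2, 0.0, -2.1]
grip_width: 0.192
t 6.53 pos [ 560.94 -117.08   78.19] r 60.6 ang 98.59 click -0.172 F [ 6.2  0.  -2.1] Ftan_cw 6.18 Frad -0.91 w 16.4
```

```bash
python3 -m jog '[{"linear":[0,0,-0.0045],"rotation":[0,0,0],"grip":10},{"linear":[0,0,-0.0045],"rotation":[0,0,0],"grip":10},{"linear":[0,0,-0.0045],"rotation":[0,0,0],"grip":10}]'; python3 st.py; python3 to.py 560 -117 78
```

```text
time_s: 6.78
eef_pos: [560.2, -117.2, 78.2]
ee_rot: [0.71, -0.002, 0.704, -0.001]
force: [5.7, -0.2, -2.4]
grip_width: 0.192
t 6.78 pos [ 560.2  -117.18   78.17] r 60.62 ang 99.31 click -0.208 F [ 5.7 -0.2 -2.4] Ftan_cw 5.61 Frad -1.13 w 16.4
t 6.7833 pos [ 560.2 -117.2   78.2] q [-0.41  0.57  1.54  0.    1.02 -0.41] F [ 5.7 -0.2 -2.4] w 0.192
lin [ 0.001  0.001 -0.001] rot [0.004 0.019 0.008]
```

```bash
python3 -m jog '[{"linear":[0,-0.0005,-0.0045],"rotation":[0,0,0],"grip":10},{"linear":[0,-0.0005,-0.0045],"rotation":[0,0,0],"grip":10},{"linear":[0,-0.0005,-0.0045],"rotation":[0,0,0],"grip":10}]'; python3 st.py
```

```text
time_s: 7.03
eef_pos: [559.3, -117.3, 78.1]
ee_rot: [0.711, -0.002, 0.703, -0.001]
force: [5.3, -0.2, -1.2]
grip_width: 0.194
t 7.03 pos [ 559.25 -117.32   78.14] r 60.64 ang 100.21 click -0.253 F [ 5.3 -0.2 -1.2] Ftan_cw 5.19 Frad -1.09 w 16.6
```

```bash
python3 -m jog '[{"linear":[0,-0.0005,-0.0045],"rotation":[0,0,0],"grip":10},{"linear":[0,-0.0005,-0.0045],"rotation":[0,0,0],"grip":10},{"linear":[0,-0.0005,-0.0045],"rotation":[0,0,0],"grip":10}]'; python3 st.py
```

```text
time_s: 7.28
eef_pos: [558.0, -117.5, 78.1]
ee_rot: [0.711, -0.002, 0.703, -0.001]
force: [4.1, -0.1, -0.7]
grip_width: 0.192
t 7.28 pos [ 558.   -117.49   78.12] r 60.7 ang 101.4 click -0.312 F [ 4.1 -0.1 -0.7] Ftan_cw 3.99 Frad -0.88 w 16.4
```

```bash
python3 -m jog '[{"linear":[0,-0.0005,-0.0045],"rotation":[0,0,0],"grip":10},{"linear":[0,-0.0005,-0.0045],"rotation":[0,0,0],"grip":10},{"linear":[0,-0.0005,-0.0045],"rotation":[0,0,0],"grip":10}]'; python3 st.py
```

```text
time_s: 7.53
eef_pos: [557.3, -117.6, 78.2]
ee_rot: [0.712, -0.002, 0.703, -0.001]
force: [8.3, 0.8, -3.7]
grip_width: 0.193
t 7.53 pos [ 557.32 -117.63   78.19] r 60.71 ang 102.05 click -0.345 F [ 8.3  0.8 -3.7] Ftan_cw 8.29 Frad -0.92 w 16.5
```

```bash
python3 -m jog '[{"linear":[0,-0.0005,-0.004],"rotation":[0,0,0],"grip":10},{"linear":[0,-0.0005,-0.004],"rotation":[0,0,0],"grip":10}]'; python3 st.py
```

```text
time_s: 7.7
eef_pos: [557.1, -117.7, 78.2]
ee_rot: [0.713, -0.002, 0.702, -0.001]
force: [11.1, 0.8, -5.0]
grip_width: 0.19
t 7.7 pos [ 557.13 -117.7    78.23] r 60.68 ang 102.24 click -0.355 F [11.1  0.8 -5. ] Ftan_cw 10.97 Frad -1.59 w 16.2
```

```bash
python3 -m jog '[{"linear":[0,-0.0003,-0.0036],"rotation":[0,0,0],"grip":10},{"linear":[0,-0.0003,-0.0036],"rotation":[0,0,0],"grip":10},{"linear":[0,-0.0003,-0.0036],"rotation":[0,0,0],"grip":10}]'; python3 st.py
```

```text
time_s: 7.95
eef_pos: [557.1, -117.7, 78.2]
ee_rot: [0.714, -0.002, 0.7, -0.001]
force: [9.8, 0.8, -4.5]
grip_width: 0.195
t 7.95 pos [ 557.1  -117.68   78.24] r 60.71 ang 102.27 click -0.356 F [ 9.8  0.8 -4.5] Ftan_cw 9.73 Frad -1.26 w 16.6
```

```bash
python3 -m jog '[{"linear":[0,-0.0003,-0.0045],"rotation":[0,0,0],"grip":10},{"linear":[0,-0.0003,-0.0045],"rotation":[0,0,0],"grip":10},{"linear":[0,-0.0003,-0.0045],"rotation":[0,0,0],"grip":10},{"linear":[0,-0.0003,-0.0045],"rotation":[0,0,0],"grip":10}]'; python3 st.py
```

```text
time_s: 8.28
eef_pos: [557.0, -117.7, 78.2]
ee_rot: [0.715, -0.002, 0.699, -0.001]
force: [12.3, 0.8, -4.9]
grip_width: 0.194
t 8.28 pos [ 557.02 -117.71   78.24] r 60.7 ang 102.35 click -0.36 F [12.3  0.8 -4.9] Ftan_cw 12.18 Frad -1.82 w 16.6
```

Good: 12 N. Holding it for over a second.

```bash
python3 -m jog '[{"linear":[0,-0.0003,-0.0044],"rotation":[0,0,0],"grip":10},{"linear":[0,-0.0003,-0.0044],"rotation":[0,0,0],"grip":10},{"linear":[0,-0.0003,-0.0044],"rotation":[0,0,0],"grip":10},{"linear":[0,-0.0003,-0.0044],"rotation":[0,0,0],"grip":10},{"linear":[0,-0.0003,-0.0044],"rotation":[0,0,0],"grip":10},{"linear":[0,-0.0003,-0.0044],"rotation":[0,0,0],"grip":10}]'; python3 st.py
```

```text
time_s: 8.78
eef_pos: [557.0, -117.7, 78.3]
ee_rot: [0.716, -0.002, 0.698, -0.001]
force: [12.8, 2.3, -5.3]
grip_width: 0.192
t 8.78 pos [ 557.   -117.7    78.26] r 60.71 ang 102.37 click -0.361 F [12.8  2.3 -5.3] Ftan_cw 13.03 Frad -0.51 w 16.4
```

```bash
python3 -m jog '[{"linear":[0,-0.0003,-0.0042],"rotation":[0,0,0],"grip":10},{"linear":[0,-0.0003,-0.0042],"rotation":[0,0,0],"grip":10},{"linear":[0,-0.0003,-0.0042],"rotation":[0,0,0],"grip":10},{"linear":[0,-0.0003,-0.0042],"rotation":[0,0,0],"grip":10},{"linear":[0,-0.0003,-0.0042],"rotation":[0,0,0],"grip":10},{"linear":[0,-0.0003,-0.0042],"rotation":[0,0,0],"grip":10},{"linear":[0,-0.0003,-0.0042],"rotation":[0,0,0],"grip":10},{"linear":[0,-0.0003,-0.0042],"rotation":[0,0,0],"grip":10}]'; python3 st.py;  python3 to.py 557 -117.7 78.2
```

```text
time_s: 9.45
eef_pos: [557.0, -117.7, 78.2]
ee_rot: [0.717, -0.002, 0.697, -0.001]
force: [12.0, -0.3, -5.7]
grip_width: 0.198
t 9.45 pos [ 556.99 -117.7    78.24] r 60.71 ang 102.38 click -0.361 F [12.  -0.3 -5.7] Ftan_cw 11.66 Frad -2.86 w 16.9
t 9.45 pos [ 557.  -117.7   78.2] q [-0.42  0.55  1.57  0.01  0.99 -0.42] F [12.  -0.3 -5.7] w 0.198
lin [ 0. -0.  0.] rot [0.002 0.058 0.01 ]
```

```bash
sed -i 's/AX=np.array(.*\]); YAW/AX=np.array([568.2,-176.8]); YAW/' h.py; python3 st.py; python3 arc.py 98 40 13 60 78
```

```text
t 9.45 pos [ 556.99 -117.7    78.24] r 60.16 ang 100.74 click -0.28 F [12.  -0.3 -5.7] Ftan_cw 11.74 Frad -2.53 w 16.9
98.0 [0.0011 0.001  0.0095]
93.2 [0.0015 0.0027 0.0263]
88.3 [0.002  0.0029 0.0432]
83.5 [0.0025 0.0017 0.06  ]
78.7 [ 0.003  -0.001   0.0766]
73.8 [ 0.0035 -0.005   0.093 ]
69.0 [ 0.004  -0.0104  0.109 ]
64.2 [ 0.0045 -0.0171  0.1244]
59.3 [ 0.0049 -0.0251  0.1393]
54.5 [ 0.0054 -0.0343  0.1534]
49.7 [ 0.0058 -0.0447  0.1667]
44.8 [ 0.0062 -0.0561  0.1791]
40.0 [ 0.0066 -0.0686  0.1904]
```

```bash
python3 -m jog '[{"linear":[0.001,0.001,0.0095],"rotation":[0,0.02,0],"grip":10},{"linear":[0.0015,0.0027,0.0263],"rotation":[0,0.04,0],"grip":10},{"linear":[0.002,0.0029,0.0432],"rotation":[0,0.058,0],"grip":10},{"linear":[0.0025,0.0017,0.06],"rotation":[0,0.058,0],"grip":10},{"linear":[0.003,-0.001,0.0766],"rotation":[0,0.058,0],"grip":10},{"linear":[0.0035,-0.005,0.093],"rotation":[0,0.058,0],"grip":10},{"linear":[0.004,-0.0104,0.109],"rotation":[0,0.058,0],"grip":10},{"linear":[0.0045,-0.0171,0.1244],"rotation":[0,0.058,0],"grip":10},{"linear":[0.0049,-0.0251,0.1393],"rotation":[0,0.058,0],"grip":10},{"linear":[0.0054,-0.0343,0.1534],"rotation":[0,0.058,0],"grip":10},{"linear":[0.0058,-0.0447,0.1667],"rotation":[0,0.058,0],"grip":10},{"linear":[0.0062,-0.0561,0.1791],"rotation":[0,0.058,0],"grip":10},{"linear":[0.0062,-0.0561,0.1791],"rotation":[0,0.058,0],"grip":10}]'; python3 st.py;  python3 to.py 557 -117.7 78.2; python3 arc.py 40 -4.85 10 60 78
```

```text
time_s: 10.53
eef_pos: [611.6, -135.3, 78.1]
ee_rot: [0.707, -0.002, 0.707, -0.002]
force: [2.6, -1.8, 0.9]
grip_width: 0.195
t 10.53 pos [ 611.62 -135.3    78.08] r 60.06 ang 43.71 click 2.572 F [ 2.6 -1.8  0.9] Ftan_cw 3.12 Frad 0.65 w 16.7
t 10.5333 pos [ 611.6 -135.3   78.1] q [-0.4   0.68  1.35 -0.01  1.11 -0.4 ] F [ 2.6 -1.8  0.9] w 0.195
lin [-0.001  0.059 -0.182] rot [0.001 0.002 0.011]
40.0 [ 0.0003 -0.0098  0.0085]
35.0 [ 0.0004 -0.0236  0.0191]
30.0 [ 0.0005 -0.0383  0.0284]
25.0 [ 0.0006 -0.0537  0.0364]
20.1 [ 0.0007 -0.0697  0.0431]
15.1 [ 0.0008 -0.0863  0.0484]
10.1 [ 0.0009 -0.1033  0.0521]
5.1 [ 0.001  -0.1205  0.0544]
0.1 [ 0.0011 -0.1379  0.0552]
-4.8 [ 0.0012 -0.1553  0.0545]
```

```bash
python3 -m jog '[{"linear":[0,-0.0098,0.0085],"rotation":[0,0,0],"grip":10},{"linear":[0.0004,-0.0236,0.0191],"rotation":[0,0,0],"grip":10},{"linear":[0.0005,-0.0383,0.0284],"rotation":[0,0,0],"grip":10},{"linear":[0.0006,-0.0537,0.0364],"rotation":[0,0,0],"grip":10},{"linear":[0.0007,-0.0697,0.0431],"rotation":[0,0,0],"grip":10},{"linear":[0.0008,-0.0863,0.0484],"rotation":[0,0,0],"grip":10},{"linear":[0.0009,-0.1033,0.0521],"rotation":[0,0,0],"grip":10},{"linear":[0.001,-0.1205,0.0544],"rotation":[0,0,0],"grip":10},{"linear":[0.001,-0.137,0.0552],"rotation":[0,0,0],"grip":10},{"linear":[0.001,-0.151,0.0545],"rotation":[0,0,0],"grip":10},{"linear":[0.001,-0.151,0.0545],"rotation":[0,0,0],"grip":10},{"linear":[0.001,-0.151,0.0545],"rotation":[0,0,0],"grip":10}]'; python3 st.py;  python3 to.py 628 -181.9 78
```

```text
time_s: 11.53
eef_pos: [628.0, -181.5, 78.1]
ee_rot: [0.708, -0.002, 0.707, -0.002]
force: [-0.6, -2.8, 1.9]
grip_width: 0.194
t 11.53 pos [ 628.03 -181.48   78.06] r 60.01 ang -4.47 click 4.981 F [-0.6 -2.8  1.9] Ftan_cw 2.8 Frad -0.38 w 16.6
t 11.5333 pos [ 628.  -181.5   78.1] q [-0.46  0.73  1.25 -0.01  1.16 -0.46] F [-0.6 -2.8  1.9] w 0.194
lin [ 0.    -0.001 -0.   ] rot [-0.     0.003  0.013]
```

At click 5. Release, then lift straight up.

```bash
python3 -m jog '[{"linear":[0,-0.001,0],"rotation":[0,0,0],"grip":22},{"linear":[0,-0.001,0],"rotation":[0,0,0],"grip":30},{"linear":[0,-0.001,0],"rotation":[0,0,0],"grip":40},{"linear":[0,-0.001,0],"rotation":[0,0,0],"grip":45},{"linear":[0,-0.001,0],"rotation":[0,0,0],"grip":45},{"linear":[0,-0.001,0],"rotation":[0,0,0],"grip":45}]'; python3 st.py
python3 -m jog '[{"linear":[-0.05,0,0],"rotation":[0,0,0],"grip":45},{"linear":[-0.15,0,0],"rotation":[0,0,0],"grip":45},{"linear":[-0.28,0,0],"rotation":[0,0,0],"grip":45},{"linear":[-0.28,0,0],"rotation":[0,0,0],"grip":45},{"linear":[-0.28,0,0],"rotation":[0,0,0],"grip":45}]'; python3 st.py
python3 - <<'E'
from h import *
from rig import capture,calibration
for n in("side","wrist"):
    c=calibration(n); p,d=capture(n)
    np.savez(n+"2.npz",p=p,d=d,K=c["intrinsics"],D=c["dist"],T=c["world_from_camera"])
    cv2.imwrite(f"pics/{n}2.png",p[:,:,::-1])
E
python3 to.py 476.5 -201.7 150
```

```text
time_s: 12.03
eef_pos: [628.1, -181.7, 78.0]
ee_rot: [0.708, -0.002, 0.707, -0.002]
force: [-0.0, -0.1, 0.7]
grip_width: 0.53
t 12.03 pos [ 628.05 -181.66   78.  ] r 60.05 ang -4.64 click 4.99 F [-0.  -0.1  0.7] Ftan_cw 0.13 Frad -0.02 w 45.2
time_s: 12.45
eef_pos: [628.8, -181.4, 164.4]
ee_rot: [0.709, -0.003, 0.705, -0.003]
force: [-0.0, 0.2, -1.2]
grip_width: 0.528
t 12.45 pos [ 628.79 -181.37  164.38] r 60.76 ang -4.32 click 4.973 F [-0.   0.2 -1.2] Ftan_cw -0.22 Frad -0.07 w 45.1
t 12.55 pos [ 627.6 -180.9  161.1] q [-0.46  0.65  1.16 -0.01  1.32 -0.46] F [-0.4 -0.3 -0.1] w 0.524
lin [ 0.037 -0.069 -0.504] rot [-0.     0.     0.012]
```

View pics/wrist2.png

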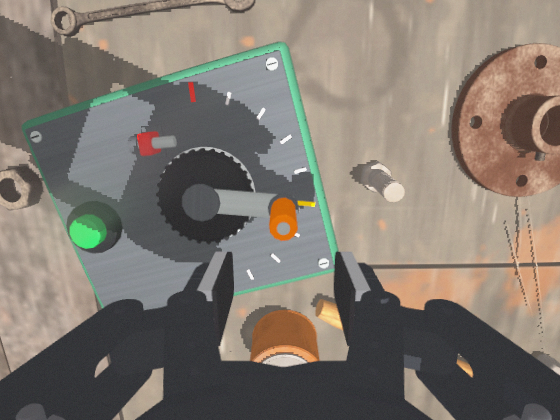

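The wrist picture shows the lever running from the dial cap (201,202) and pointing at the yellow mark (308,204). Going over the button with the fingers shut.

```bash
python3 -m jog '[{"linear":[0,-0.02,-0.12],"rotation":[0,0,0],"grip":0},{"linear":[0.01,-0.04,-0.25],"rotation":[0,0,0],"grip":0},{"linear":[0.037,-0.069,-0.38],"rotation":[0,0,0.01],"grip":0},{"linear":[0.1,-0.069,-0.504],"rotation":[0,0,0.01],"grip":0},{"linear":[0.15,-0.069,-0.504],"rotation":[0,0,0.01],"grip":0},{"linear":[0.2,-0.069,-0.504],"rotation":[0,0,0.01],"grip":0},{"linear":[0.2,-0.069,-0.504],"rotation":[0,0,0.01],"grip":0},{"linear":[0.2,-0.069,-0.504],"rotation":[0,0,0.01],"grip":0},{"linear":[0.2,-0.069,-0.504],"rotation":[0,0,0.01],"grip":0}]' 20; python3 to.py 476.5 -201.7 70
python3 - <<'E'
from h import *
from rig import capture,calibration
for n in("scene","side","wrist"):
    c=calibration(n); p,d=capture(n)
    np.savez(n+"3.npz",p=p,d=d,K=c["intrinsics"],D=c["dist"],T=c["world_from_camera"])
    cv2.imwrite(f"pics/{n}3.png",p[:,:,::-1]); 
c=load("side3.npz")
cv2.imwrite("pics/side3c.png",cv2.resize(c["p"][170:290,190:350,::-1],None,fx=5,fy=5,interpolation=cv2.INTER_CUBIC))
for k in(1,2): 
  c=load(f"wrist{k}.npz")
  for s,ce in masks(c,(45,120,120),(75,255,255),60): print(k,s,ce,onz(c,ce,57).round(1),bydepth(c,ce).round(1))
E
```

```text
time_s: 13.3
eef_pos: [476.7, -202.0, 101.4]
ee_rot: [0.707, -0.001, 0.707, -0.0]
force: [-0.4, 0.7, -0.3]
grip_width: -0.0
t 13.3 pos [ 476.7 -202.   101.4] q [-0.63  0.44  1.68 -0.    1.02 -0.63] F [-0.4  0.7 -0.3] w -0.0
lin [ 0.105  0.001 -0.001] rot [0.001 0.001 0.002]
1 [120, 270, 26, 25, 304] [130.0, 279.9] [ 471.3 -196.7   57. ] [ 473.8 -194.    62.2]
2 [70, 219, 37, 30, 801] [87.1, 233.5] [ 475.3 -203.1   57. ] [ 478.9 -201.    62.8]
```

View pics/side3c.png

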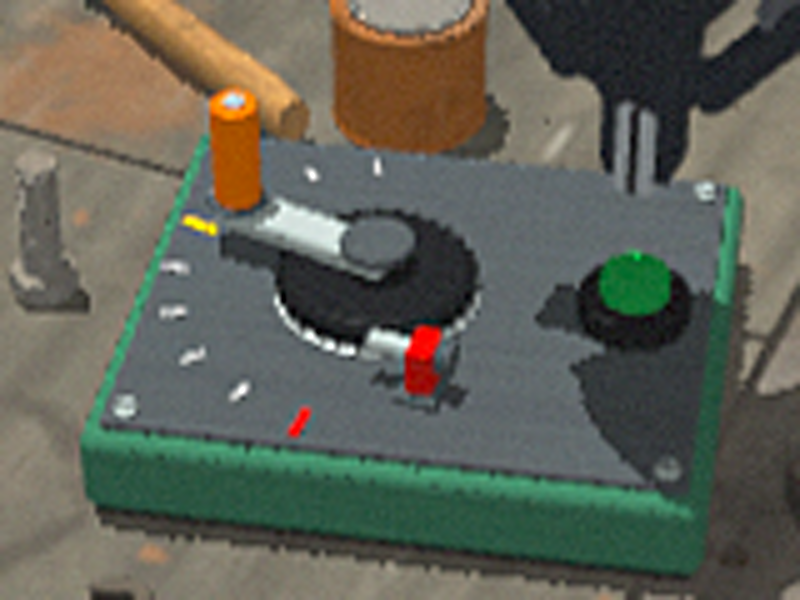

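View pics/wrist3.png

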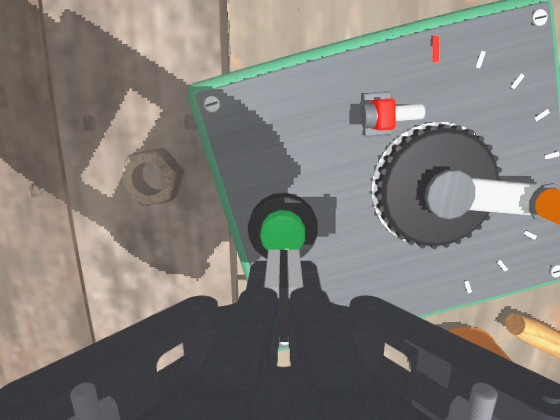

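Side crop: the lever tip is on the yellow mark at (200,225). The fingers hang over the button, which is at (635,285). Wrist view: fingertips line up with the button at (283,232). Descending with force checks.

```bash
python3 -m jog '[{"linear":[0.06,0.001,-0.001],"rotation":[0,0,0],"grip":0},{"linear":[0.1,0.001,-0.001],"rotation":[0,0,0],"grip":0},{"linear":[0.12,0.001,-0.001],"rotation":[0,0,0],"grip":0},{"linear":[0.12,0.001,-0.001],"rotation":[0,0,0],"grip":0},{"linear":[0.12,0.001,-0.001],"rotation":[0,0,0],"grip":0}]'; python3 to.py 476.5 -201.7 60
```

```text
time_s: 13.87
eef_pos: [476.8, -201.9, 66.2]
ee_rot: [0.708, -0.001, 0.707, -0.001]
force: [-0.2, -0.7, 0.6]
grip_width: 0.001
t 13.8667 pos [ 476.8 -201.9   66.2] q [-0.63  0.49  1.71 -0.    0.93 -0.63] F [-0.2 -0.7  0.6] w 0.001
lin [ 0.021  0.001 -0.001] rot [0.001 0.003 0.004]
```

```bash
python3 -m jog '[{"linear":[0.006,0,0],"rotation":[0,0,0],"grip":0},{"linear":[0.01,0,0],"rotation":[0,0,0],"grip":0},{"linear":[0.01,0,0],"rotation":[0,0,0],"grip":0}]'; python3 to.py 476.5 -201.7 60
```

```text
time_s: 14.12
eef_pos: [477.0, -202.0, 63.4]
ee_rot: [0.708, -0.001, 0.706, -0.001]
force: [-0.7, -0.3, 0.2]
grip_width: 0.001
t 14.1167 pos [ 477.  -202.    63.4] q [-0.63  0.5   1.72 -0.    0.93 -0.63] F [-0.7 -0.3  0.2] w 0.001
lin [ 0.011  0.001 -0.002] rot [0.001 0.004 0.005]
```

```bash
python3 -m jog '[{"linear":[0.006,0,0],"rotation":[0,0,0],"grip":0},{"linear":[0.01,0,0],"rotation":[0,0,0],"grip":0},{"linear":[0.01,0,0],"rotation":[0,0,0],"grip":0}]'; python3 to.py 476.5 -201.7 60|head -1
```

```text
time_s: 14.37
eef_pos: [477.1, -202.1, 60.5]
ee_rot: [0.708, -0.001, 0.706, -0.001]
force: [-0.7, 0.6, 3.2]
grip_width: -0.002
t 14.3667 pos [ 477.1 -202.1   60.5] q [-0.63  0.5   1.72 -0.    0.92 -0.63] F [-0.7  0.6  3.2] w -0.002
```

```bash
python3 -m jog '[{"linear":[0.006,0,0],"rotation":[0,0,0],"grip":0},{"linear":[0.01,0,0],"rotation":[0,0,0],"grip":0},{"linear":[0.01,0,0],"rotation":[0,0,0],"grip":0}]'; python3 to.py 476.5 -201.7 60|head -1
```

```text
time_s: 14.62
eef_pos: [477.1, -202.1, 57.5]
ee_rot: [0.708, -0.001, 0.706, -0.001]
force: [-1.4, 1.6, 5.7]
grip_width: 0.001
t 14.6167 pos [ 477.1 -202.1   57.5] q [-0.63  0.5   1.72 -0.    0.91 -0.63] F [-1.4  1.6  5.7] w 0.001
```

```bash
python3 -m jog '[{"linear":[0.004,0,0],"rotation":[0,0,0],"grip":0},{"linear":[0.005,0,0],"rotation":[0,0,0],"grip":0},{"linear":[0.005,0,0],"rotation":[0,0,0],"grip":0}]'; python3 to.py 476.5 -201.7 60|head -1
```

```text
time_s: 14.87
eef_pos: [477.2, -202.1, 56.9]
ee_rot: [0.708, -0.001, 0.706, -0.001]
force: [-5.0, 2.8, 13.5]
grip_width: 0.0
t 14.8667 pos [ 477.2 -202.1   56.9] q [-0.63  0.51  1.72 -0.    0.91 -0.63] F [-5.   2.8 13.5] w 0.0
```

```bash
python3 -m jog '[{"linear":[0.003,0,0],"rotation":[0,0,0],"grip":0},{"linear":[0.003,0,0],"rotation":[0,0,0],"grip":0},{"linear":[0.003,0,0],"rotation":[0,0,0],"grip":0}]'; python3 to.py 476.5 -201.7 60|head -1
```

```text
time_s: 15.12
eef_pos: [477.2, -202.1, 56.9]
ee_rot: [0.708, -0.001, 0.706, -0.001]
force: [-4.8, 3.4, 13.8]
grip_width: -0.004
t 15.1167 pos [ 477.2 -202.1   56.9] q [-0.63  0.51  1.72 -0.    0.91 -0.63] F [-4.8  3.4 13.8] w -0.004
```

Bottomed: the force rose to 13.5 N and the position stopped moving. Retract up and clear.

```bash
python3 -m jog '[{"linear":[-0.02,0,0],"rotation":[0,0,0],"grip":0},{"linear":[-0.06,0,0],"rotation":[0,0,0],"grip":0},{"linear":[-0.15,0,0],"rotation":[0,0,0],"grip":0},{"linear":[-0.28,0,0],"rotation":[0,0,0],"grip":0},{"linear":[-0.4,0,0],"rotation":[0,0,0],"grip":0},{"linear":[-0.5,0,0],"rotation":[0,0,0],"grip":0},{"linear":[-0.5,0,0],"rotation":[0,0,0],"grip":0},{"linear":[-0.5,0,0],"rotation":[0,0,0],"grip":0},{"linear":[-0.5,0,0],"rotation":[0,0,0],"grip":0},{"linear":[-0.5,0,0],"rotation":[0,0,0],"grip":0}]'
python3 - <<'E'
from h import *
from rig import capture,calibration
out=[]
for n in("scene","side"):
    c=calibration(n); p,d=capture(n)
    np.savez(n+"4.npz",p=p,d=d,K=c["intrinsics"],D=c["dist"],T=c["world_from_camera"])
    x,y=(190,160) if n=="scene" else (190,170)
    out.append(cv2.resize(p[y:y+145,x:x+190,::-1],(780,295),interpolation=cv2.INTER_CUBIC))
    c=load(n+"4.npz"); c0=load(n+"0.npz")
    for s,ce in masks(c,(45,120,100),(75,255,255),60): print(n,s,ce,bydepth(c,ce).round(1))
    df=cv2.absdiff(c["p"],c0["p"]).max(2)
cv2.imwrite("pics/final.png",np.vstack(out))
E
```

```text
time_s: 15.95
eef_pos: [476.4, -201.3, 205.4]
ee_rot: [0.707, -0.001, 0.707, -0.0]
force: [0.4, 0.0, 0.5]
grip_width: 0.004
scene [246, 231, 14, 12, 127] [252.4, 236.1] [ 474.9 -208.6   64. ]
side [310, 220, 14, 13, 138] [316.7, 226.1] [ 475.7 -195.1   61.5]
```

View pics/final.png

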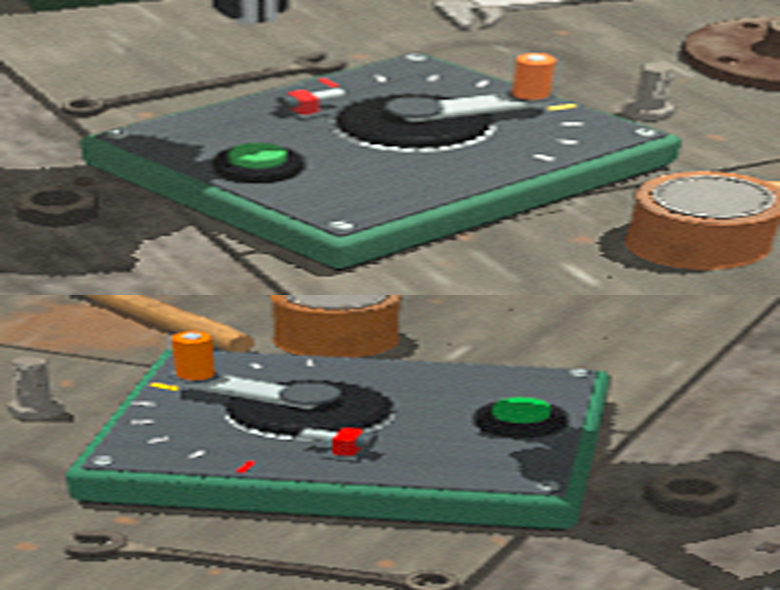

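Both views show the lever tip on the yellow mark, at (560,107) and (165,387). The button is back out, and the bystanders stand where they did.

```bash
python3 -c "
from rig import finish_job
print(finish_job())"
```

```text
the job is handed in; nothing more can be done
None
```

The selector is set to five and the green button has been pressed. I handed the job in at about 16 s of the 72 s allowed; no verdict was reported.

- **Zero stop:** I pinched the handle from above and led it back past click zero until the lever met the screw, about 0.09 rad beyond zero. I kept it pressed there for over 1.5 s. The sideways push at the handle read 9.7 to 13 N, and about 12 to 13 N for the last second.
- **Click five:** I led it forward along the arc and let go at 4.98 to 4.99 clicks by the arm's own position, with no overrun. Afterwards the sideways force was about zero. The side and scene pictures show the lever pointing at the yellow fifth mark.
- **Set button:** I pressed it with shut fingers over about 6 mm of travel until it bottomed at 13.5 N, then lifted clear. In the last pictures its top is back at its starting height, about 62 mm.
- **Loose things:** The tin, spanner, bolt and nut look unmoved in the last pictures. I checked this by eye, not by measurement.
- **Disagreement:** My first dial axis from the scene and side cameras was about 1.8 mm off in x. The detent forces and the wrist camera agreed with each other, so I corrected the axis before turning forward to five.

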